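# Gauge the depth of a pump's stuffing box with a drag-ring depth rod

### The arm

A 6-joint arm with a two-finger parallel gripper is mounted at the origin on a cart in front of the work surface, level with it; the furniture and walls round the work are solid. World frame = base frame: x ahead of the robot, y to its left, z up, the work surface at z = 0. Lengths are in m, angles in degrees, forces in N, time in s.
With the tool pointing down it reaches from about 0.35 to 0.875 m from the base axis. Payload 4.2 kg.
Tool frame: the origin (TCP) lies midway between the tips of the shut fingers; the grasp point (between the pads) lies 19 mm behind it; y points along the fingers, z is the direction in which the jaws open and shut, and the axes are right-handed (so a half turn about y gives the same grasp; the last joint's range is limited). The gripper opens to 87 mm and grips with 3 to 60 N. Pads are 19 mm wide; open, the fingers measure 117 mm over their backs; the gripper's body (75 mm by 190 mm) begins 51 mm behind the grasp point.
Start: joints at [-49.068, 22.042, 0.453, 0, -68.411, -14.817], TCP at [0.275, -0.561, 0.223] pointing down, gripper open.
Joint ranges: [-179.83, 179.83], [-69.29, 118.12], [-61.27, 80.66], [-181.25, 117.63], [-171.15, -9.14], [-177.46, 177.46]. Speed limits (degrees/s): [159.86, 159.86, 180, 180, 180, 180].

### API

Orientations are given as [roll, pitch, yaw] about the fixed x, y, z axes, in that order (R = Rz(yaw) Ry(pitch) Rx(roll)).
In Python, from workcell import env gives the robot as it stands. The module is installed in compiled form; this text tells all that it offers. Calls block until the motion is done:
- env.goto(position, orientation): joint-space move of the TCP to a pose.
- env.move_straight(position, rotation=None, rate=0.15, force_limit=None): straight line of the TCP; rotation=None keeps the orientation; rate is the mean speed in m/s. With force_limit (N) it stops when the force on the tool has changed by that much, and returns True; else False.
- env.set_joints(angles): joint-space move.
- env.gripper_to(opening, grasp_force=None): opening from 0.0 (shut) to 1.0 (fully open); grasp_force is the grip in N (None keeps the last); returns when the fingers have stopped.
- env.dwell(seconds).
- env.inverse_kinematics(position, orientation): joint angles nearest the present ones, or None.
- env.read_state(): the state.
- env.grab_frame(name): name is "scene" or "side" or "wrist"; returns a dict with "image" (480x640x3 uint8, blue, green, red), "fx", "fy", "cx", "cy" (pixels), "position" and "orientation" of the camera in the world. Camera axes: x right, y up, looking along -z (the intrinsics and any distortion apply to the point x, -y, -z); pixel columns grow to the right and rows downward; lengths in m; the calibration is good to about 2 mm. The wrist camera is an equidistant fisheye: a pixel r from the principal point sees the ray r / f radians off the axis. A picture is of the moment at which its call begins. There is no depth.
A pose or a line that the arm cannot do raises env.Unreachable and nothing moves.
- env.close_job(): hands the job in, once; it reports no verdict.
Trained networks look in a picture, given as the dict that the camera call returned (one of the last four; its "shot" number tells which), for a name from the list of things; names that differ only in an ending like _2 or _b are one class to them, and where a whole thing is asked for, a point or a joint stands for the part that bears it (a point fixed in the world has none). Each returns a list of dicts, best first, with "score" (0 to 1); they miss things now and then, are a little off and sometimes report something else, mostly with a low value. They report only what shows in the picture. A call takes as long as a camera call. They do not tell look-alikes from the thing itself.
- env.search_frame(picture, thing): "xyz" ([x, y, z] in m, in world coordinates, good to about 4 mm: the middle of the surface that is visible of it).
- env.trace(picture, thing): "mask" (480x640 bool, what is visible of it).
The state is a dict: "clock": time; "joint_positions": joint angles; "qvel": joint speeds; "joint_torque": joint torques, N m; "position": TCP position; "tool_rot": TCP orientation; "force": force on the tool from outside, world axes, zero at the start; "wrist_torque": the same for the moment, N m; "opening": opening from 0.0 (shut) to 1.0 (fully open).
Only numpy, scipy, OpenCV 4.12 (cv2) and the standard library are available. Lean on these libraries where they do the work, as an engineer would, in place of code of your own. Each camera call takes 0.05 s, during which the arm holds its last target.

### The job

Take the depth rod from its tube stand and lower it into the bore of the pump's stuffing box; the face of the box holds back the brass ring, so push on gently against its drag until the tip bottoms out on the bush inside and the ring has marked the depth, without forcing it once it is on the bottom. Then draw the rod out and hang it upright in its stand again, down on its collar, with the ring still at the mark. Leave the brass gland, the caliper and the spanner where they lie.

Things in the scene. Friction and masses are not known exactly. Their poses are not given: they have to be found in the camera images.
- gauge_handle (a point): centre of the black handle of the depth rod (gauge): an upright knurled cylinder 24 mm across and 42 mm tall, its centre 129 mm above the rod's tip. The rod is 150 mm tall overall and weighs 0.2 to 0.35 kg; z points along it from tip to handle. It starts hanging upright in its tube stand by its collar
- gauge_tip (a point): lowest point of the depth rod's domed tip, on its axis; z points from tip to handle. The steel rod is 14 mm across, marked every 5 mm; 100 mm above the tip is the underside of a collar 54 mm across and 5 mm thick with a centring cone under it; the handle stands on the collar
- drag_ring (a joint): height in m of the lower face (ring_face) of the brass ring above the rod's tip. The ring, 31 mm across and 10 mm tall, slides on the rod with a steady drag of about 5 N and stays where it is left. It starts 15 to 30 mm above the tip, its travel ends at 83 mm. Wider than the bore, it stops on the face of the stuffing box while the rod slides on down through it
- bore_mouth (a point): centre of the bore at the level of the stuffing box's bright top face (z up, 95 mm above the bench). The bore is vertical and blind, 16.5 mm across, countersunk 3 mm; a brass bush (neck_bush, top bush_face, not measured) closes it 45 to 70 mm down: how deep must be felt. Two studs, 8 mm thick, rise 17 mm above the face, 32 mm from the bore along this point's +y and -y
- housing: the stuffing box, a fixed dark iron casting 95 mm tall: round foot 110 mm across and 14 mm thick, neck 54 mm across, a bright oval top face with the bore in its middle; origin at the centre of its underside, z up, its two studs along y
- holster_mouth (a point): centre of the open top of the rod's tube stand, 112 mm above the bench (z up): a fixed upright aluminium tube, 51 mm outside and 42 mm inside, about 100 mm deep, on a black foot 80 mm across. The rod's collar rests on its rim, the cone centres it, and the tip then hangs 100 mm below this point
- gland: loose brass gland follower (oval plate 83 x 40 mm with a short sleeve, 30 mm tall) lying on the bench; origin at the centre of its underside; to be left alone
- caliper: loose steel caliper, 208 x 76 x 10 mm, lying on the bench; origin at the centre of its underside; to be left alone
- spanner_17: loose combination spanner, 212 x 34 x 8 mm, lying on the bench near the robot; origin at the centre of its underside; to be left alone
There are look-alikes about, which are no part of the job. Leave any green or orange look-alike of the housing alone.

How it is judged (in metres and radians):
On the way, in this order (a step that is already met when the one before it is completed fails the run):
1. the rod is lifted clear of its stand (z of gauge_tip in the frame of holster_mouth above 0.005 m), for 0.1 s.
2. the rod stands in the bore with its tip on the bush (within 1.5 mm) and the ring on the face (within 1.5 mm) (z of gauge_tip in the frame of bush_face below 0.0015 m and horizontal distance between gauge_tip and bore_mouth below 0.004 m and z of ring_face in the frame of bore_mouth between -0.0015 and 0.0015 m), for 0.2 s.
At the end, for the whole second after the job is handed in: The rod hangs upright (within 5 degrees) and at rest in its stand, collar down on the rim within 3 mm, and its ring stands within 2 mm of the bore's depth (z of gauge_tip in the frame of holster_mouth below -0.097 m and horizontal distance between gauge_tip and holster_mouth below 0.008 m and angle between gauge_tip's own z axis and vertical below 0.08 rad and linear speed of gauge below 0.02 m/s and ((z of bush_face in the frame of bore_mouth between -0.04751 and -0.04499 m and value of joint drag_ring between 0.043 and 0.0495 m) or (z of bush_face in the frame of bore_mouth between -0.05001 and -0.04749 m and value of joint drag_ring between 0.0455 and 0.052 m) or (z of bush_face in the frame of bore_mouth between -0.05251 and -0.04999 m and value of joint drag_ring between 0.048 and 0.0545 m) or (z of bush_face in the frame of bore_mouth between -0.05501 and -0.05249 m and value of joint drag_ring between 0.0505 and 0.057 m) or (z of bush_face in the frame of bore_mouth between -0.05751 and -0.05499 m and value of joint drag_ring between 0.053 and 0.0595 m) or (z of bush_face in the frame of bore_mouth between -0.06001 and -0.05749 m and value of joint drag_ring between 0.0555 and 0.062 m) or (z of bush_face in the frame of bore_mouth between -0.06251 and -0.05999 m and value of joint drag_ring between 0.058 and 0.0645 m) or (z of bush_face in the frame of bore_mouth between -0.06501 and -0.06249 m and value of joint drag_ring between 0.0605 and 0.067 m) or (z of bush_face in the frame of bore_mouth between -0.06751 and -0.06499 m and value of joint drag_ring between 0.063 and 0.0695 m) or (z of bush_face in the frame of bore_mouth between -0.07001 and -0.06749 m and value of joint drag_ring between 0.0655 and 0.072 m))); the robot touches nothing.
It fails at once if the rod's tip pressed on the bush with more than 45 N (contact force between gauge and neck_bush above 45 N).
It fails at once if the stuffing box pushed with more than 45 N by the rod (contact force between gauge and housing above 45 N).
It fails at once if the gland, caliper or spanner moved more than 20 mm (distance of any of gland, caliper, spanner_17 from where it was at the start of the episode above 0.02 m).
It also fails if it takes over 58 s, if anything falls off the work surface, if the arm or the gripper's body presses on something with over 40 N, if the wrist force passes 120 N, or if a joint passes its speed limit or range.

## Working session

There is one attempt and no reset: what is moved stays moved. The work goes in short steps, each a Python script; the robot and the scene stay as the last script left them, time stands still between calls to the robot, and variables do not carry over. Pictures are saved under pics/ and viewed, and the job is handed in when it is done.

```bash
mkdir -p pics; ls
python3 - <<'E'
from workcell import env
import cv2
for n in ["scene","side","wrist"]:
    f=env.grab_frame(n); cv2.imwrite(f"pics/a_{n}.png",f["image"])
    print(n,f["fx"],f["fy"],f["cx"],f["cy"],f["position"],f["orientation"],[k for k in f])
s=env.read_state(); print(s)
E
```

```text
pics
scene 601.4756323548369 601.4756323548369 315.4139984655566 251.761455586018 [-0.24014955  0.6626232   0.92191767] [  52.93930625    0.50636827 -126.23200936] ['image', 'fx', 'fy', 'cx', 'cy', 'position', 'orientation', 'shot']
side 461.41226650793834 461.41226650793834 318.6627907509304 240.9801086276425 [-0.05616534 -0.84568476  0.63323918] [ 64.97161511  -1.21057518 -34.43063721] ['image', 'fx', 'fy', 'cx', 'cy', 'position', 'orientation', 'shot']
wrist 371.64829954431775 371.64829954431775 317.9818050377135 238.65705479636244 [ 0.20141029 -0.59647641  0.3839481 ] [-1.71299850e+01 -2.07904598e-02  1.16110921e+02] ['image', 'fx', 'fy', 'cx', 'cy', 'position', 'orientation', 'shot']
{'clock': 0.15, 'joint_positions': array([-4.90697506e+01,  2.20788859e+01,  4.00191267e-01, -1.85731848e-02,
       -6.84098976e+01, -1.48151940e+01]), 'qvel': array([ 0.07483033, -0.16675737,  0.14683623,  0.15829279,  0.06214237,
       -0.02053159]), 'joint_torque': array([ 4.72785996e-04, -3.91051233e+01,  1.87586832e+01,  4.22243938e+00,
        1.23249888e-02, -1.36615868e-04]), 'position': array([ 0.27491915, -0.56081338,  0.22175111]), 'tool_rot': array([-8.99099387e+01,  5.96774963e-03,  2.61082124e+01]), 'force': array([0.43106563, 0.34928133, 0.93850199]), 'wrist_torque': array([-0.01023218, -0.06158991, -0.01361112]), 'opening': 1.0005902512431444}
```

View pics/a_scene.png

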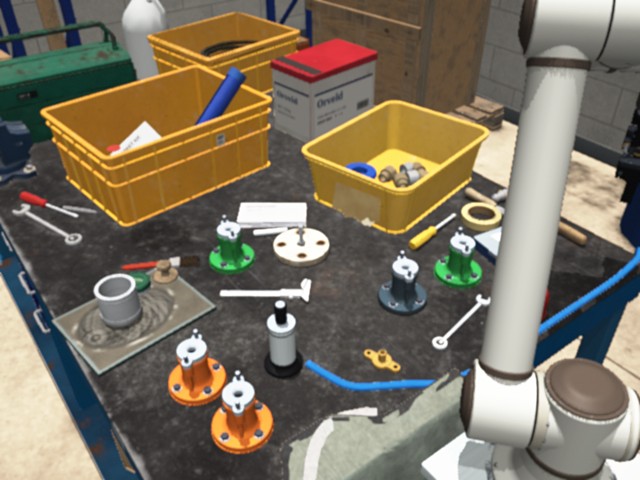

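View pics/a_side.png

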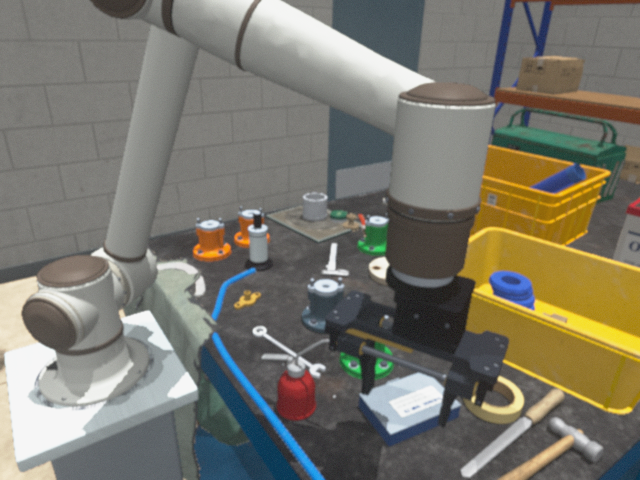

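View pics/a_wrist.png

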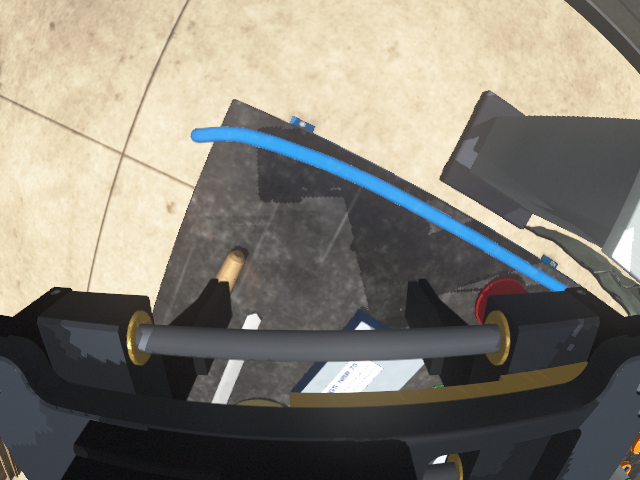

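The scene picture has five housing-shaped things: dark grey at (403,283), green at (230,245) and (459,260), and orange at (195,370) and (240,415). The dark iron one at (403,283) fits the description. The rod in its stand is at (282,340), and the gland at (381,359). I'll confirm these in crops and measure.

```bash
cat > h.py <<'E'
from workcell import env
import numpy as np, cv2
from scipy.spatial.transform import Rotation as R
def project(f,p,fish=False):
    Rm=R.from_euler('xyz',f["orientation"],degrees=True).as_matrix()
    c=Rm.T@(np.asarray(p,float)-np.asarray(f["position"]))
    x,y,z=c[0],-c[1],-c[2]
    if fish:
        r=np.hypot(x,y);th=np.arctan2(r,z);s=th/r if r>1e-9 else 1/z
        return np.array([f["cx"]+f["fx"]*s*x,f["cy"]+f["fy"]*s*y])
    return np.array([f["cx"]+f["fx"]*x/z,f["cy"]+f["fy"]*y/z])
def ray(f,u,v,fish=False):
    Rm=R.from_euler('xyz',f["orientation"],degrees=True).as_matrix()
    a=(u-f["cx"])/f["fx"];b=(v-f["cy"])/f["fy"]
    if fish:
        th=np.hypot(a,b); s=np.sin(th)/th if th>1e-9 else 1
        d=np.array([a*s,-b*s,-np.cos(th)])
    else: d=np.array([a,-b,-1.]);d/=np.linalg.norm(d)
    return np.asarray(f["position"]),Rm@d
def onplane(f,u,v,z,fish=False):
    o,d=ray(f,u,v,fish); return o+d*(z-o[2])/d[2]
E
python3 - <<'E'
from h import *
import pickle
fs={}
for n in ["scene","side"]:
    f=env.grab_frame(n); fs[n]=f
    for t in ["housing","gauge_handle","gland","caliper","spanner_17"]:
        for d in env.search_frame(f,t)[:5]: print(n,t,round(d["score"],2),np.round(d["xyz"],3),np.round(project(f,d["xyz"])))
pickle.dump(fs,open("fs.pkl","wb"))
a=fs["scene"]["image"]; c1=cv2.resize(a[235:325,360:450],(400,400),interpolation=cv2.INTER_CUBIC);c2=cv2.resize(a[295:385,240:330],(400,400),interpolation=cv2.INTER_CUBIC)
cv2.imwrite("pics/b_crop.png",np.hstack([c1,c2]))
a=fs["side"]["image"]; c1=cv2.resize(a[260:350,290:380],(400,400),interpolation=cv2.INTER_CUBIC);c2=cv2.resize(a[200:290,215:305],(400,400),interpolation=cv2.INTER_CUBIC)
cv2.imwrite("pics/b_crop2.png",np.hstack([c1,c2]))
E
```

```text
scene housing 0.97 [ 0.464 -0.084  0.02 ] [402. 301.]
scene housing 0.9 [ 0.459 -0.256  0.023] [457. 272.]
scene housing 0.71 [0.826 0.147 0.025] [231. 258.]
scene housing 0.7 [0.381 0.382 0.025] [241. 428.]
scene housing 0.69 [0.523 0.395 0.021] [198. 383.]
scene gauge_handle 0.83 [0.475 0.228 0.114] [282. 326.]
scene gland 0.62 [0.354 0.069 0.01 ] [383. 364.]
scene gland 0.54 [0.459 0.236 0.038] [284. 361.]
scene gland 0.31 [ 0.465 -0.083  0.019] [401. 301.]
scene caliper 0.94 [0.66  0.114 0.009] [280. 293.]
scene spanner_17 0.89 [ 0.343 -0.138  0.005] [458. 326.]
scene spanner_17 0.5 [0.477 0.23  0.121] [280. 324.]
side housing 0.88 [ 0.46  -0.118  0.062] [320. 303.]
side housing 0.87 [ 0.452 -0.292  0.013] [364. 364.]
side housing 0.86 [0.514 0.375 0.055] [245. 227.]
side housing 0.85 [0.385 0.348 0.044] [209. 243.]
side housing 0.63 [0.828 0.116 0.045] [375. 238.]
side gauge_handle 0.82 [0.475 0.214 0.133] [257. 224.]
side gauge_handle 0.6 [ 0.462 -0.116  0.059] [320. 303.]
side gland 0.48 [0.358 0.052 0.008] [247. 302.]
side gland 0.26 [ 0.348 -0.166  0.009] [289. 350.]
side caliper 0.82 [0.653 0.086 0.01 ] [334. 266.]
side spanner_17 0.88 [ 0.352 -0.167  0.008] [290. 350.]
```

View pics/b_crop.png

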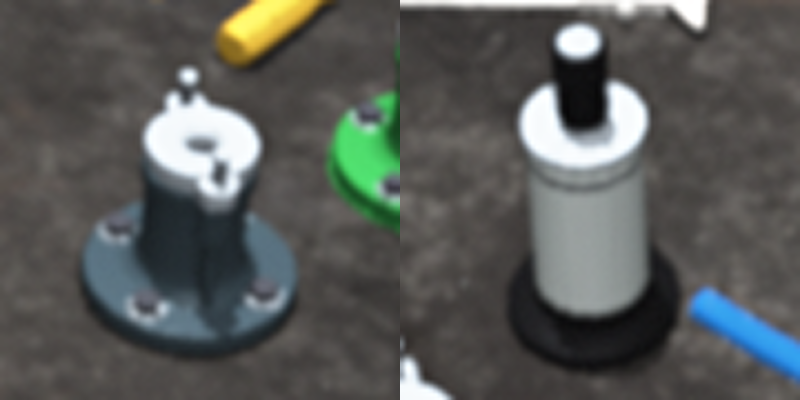

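View pics/b_crop2.png

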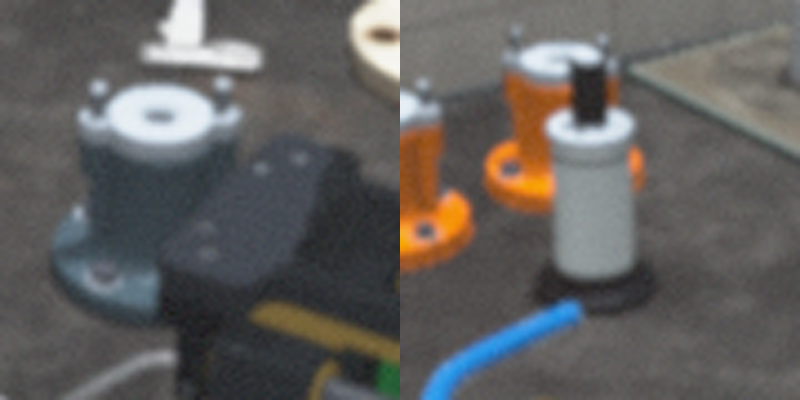

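The crops confirm the dark iron housing with its bright face and bore, and the rod hanging in its stand. Now I'll triangulate the bore and the handle.

Run:
```python
from h import *
import pickle
fs=pickle.load(open("fs.pkl","rb"))
for nm,z,a,b in [("bore",.095,(405.2,266.8),(325.7,285.6)),("handletop",.162,(279.7,303.6),(257.5,213.8))]:
    print(nm,onplane(fs["scene"],*a,z),onplane(fs["side"],*b,z))
# fine: segment bright top face in both; fit ellipse
for n,(x0,y0,x1,y1) in [("scene",(385,250,425,290)),("side",(305,270,350,310))]:
    g=cv2.cvtColor(fs[n]["image"],cv2.COLOR_BGR2GRAY)[y0:y1,x0:x1]
    m=(g>165).astype(np.uint8); k,l,s,c=cv2.connectedComponentsWithStats(m)
    i=1+np.argmax(s[1:,4]); cs,_=cv2.findContours((l==i).astype(np.uint8),0,1)
    e=cv2.fitEllipse(max(cs,key=len)); print(n,e[0][0]+x0,e[0][1]+y0,e[1],s[i])
    print(onplane(fs[n],e[0][0]+x0,e[0][1]+y0,.095))
f=env.grab_frame("wrist")
s=env.read_state()
Rt=R.from_euler('xyz',s["tool_rot"],degrees=True).as_matrix()
for d in (-.019,0,.05,.1,.11): print(d,project(f,s["position"]+Rt[:,1]*d,True))
print(Rt, (np.array(f["position"])-s["position"])@Rt)
for o in ([-89.91,0,0],[-90,0,90],[-90,0,-90]):
    print(o,env.inverse_kinematics([.475,.22,.122],o),env.inverse_kinematics([.47,-.1,.2],o))
```

```text
bore [ 0.48425202 -0.10440726  0.095     ] [ 0.4825022  -0.10845867  0.095     ]
handletop [0.48522921 0.22281349 0.162     ] [0.47977131 0.21524576 0.162     ]
scene 405.34135246276855 267.203556060791 (19.015033721923828, 25.715309143066406) [  8   6  25  24 368]
[ 0.48301636 -0.10367655  0.095     ]
side 325.4228763580322 285.4220895767212 (12.118837356567383, 30.122356414794922) [  3   9  36  14 286]
[ 0.48242593 -0.10746723  0.095     ]
-0.019 [317.28770925 320.04950028]
0 [317.41542336 300.80364321]
0.05 [317.66021231 264.03027099]
0.1 [317.82252951 239.72830044]
0.11 [317.8485289  235.84172008]
[[ 8.97930321e-01  7.13243920e-05 -4.40137629e-01]
 [ 4.40137632e-01 -2.66426491e-05  8.97930323e-01]
 [ 5.23179019e-05 -9.99999997e-01 -5.53157915e-05]] [-0.08171459 -0.16236264  0.00052216]
[-89.91, 0, 0] [ 4.25851364e+01  1.79280114e+01 -2.17705525e+01 -8.61992810e-02
 -5.02405663e+01 -1.32530041e+02] [  7.35212582   9.02857983 -21.1111773   -0.10322632 -59.84876623
 -97.3002858 ]
[-90, 0, 90] [ 42.62589094  17.94582011 -21.77579121   0.         -50.27838868
 -42.62589094] [  7.41251049   9.01855149 -21.16269827   0.         -59.81875023
  -7.41251049]
[-90, 0, -90] [ 42.62589094  17.94582011 -21.77579121   0.         -50.27838868
 137.37410906] [  7.41251049   9.01855149 -21.16269827   0.         -59.81875023
 172.58748951]
```

Run:
```python
from h import *
p=env.read_state()["position"]
env.move_straight([p[0],p[1],.30])
env.goto([.40,-.10,.27],[-90,0,90])
env.dwell(.3)
f=env.grab_frame("wrist"); cv2.imwrite("pics/c1.png",f["image"]); np.save("c1.npy",[f],allow_pickle=True)
print(project(f,[.4827,-.106,.095],True))
env.goto([.482,.219,.27],[-90,0,90]); env.dwell(.3)
f=env.grab_frame("wrist"); cv2.imwrite("pics/c2.png",f["image"]); np.save("c2.npy",[f],allow_pickle=True)
print(project(f,[.482,.219,.162],True))
s=env.read_state();print(s["clock"],s["position"])
```

```text
[230.18572247 210.32878547]
[317.53781631 237.06693377]
5.1583 [0.48212248 0.21834945 0.27021228]
```

View pics/c1.png

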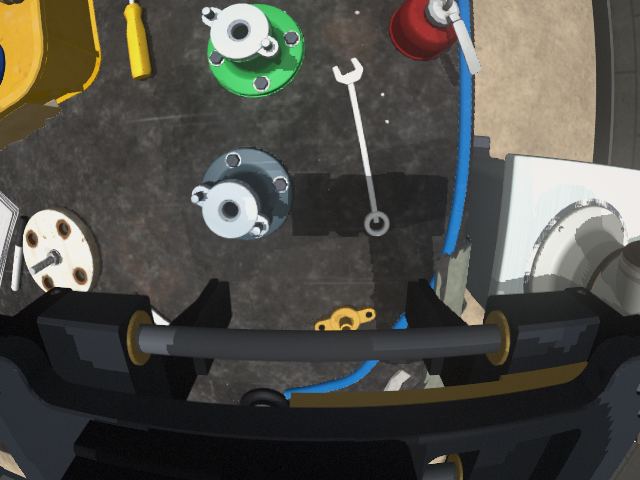

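View pics/c2.png

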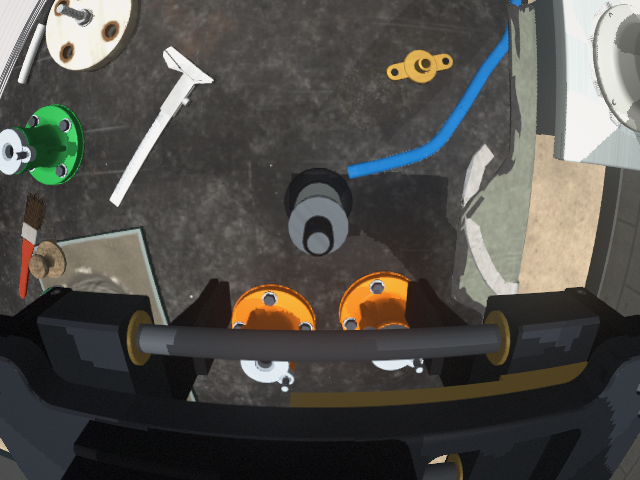

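In c1 the bore shows at (230,210), as predicted. In c2 the handle top shows at about (318,243), against a prediction of (318,237). I'll refine both at sub-pixel level.

Run:
```python
from h import *
c1=np.load("c1.npy",allow_pickle=True)[0];c2=np.load("c2.npy",allow_pickle=True)[0]
g=cv2.cvtColor(c1["image"],cv2.COLOR_BGR2GRAY)
def blob(g,x,y,h,thr,dark):
    w=g[y-h:y+h,x-h:x+h]; m=((w<thr) if dark else (w>thr)).astype(np.uint8)
    k,l,s,c=cv2.connectedComponentsWithStats(m); i=1+np.argmax(s[1:,4]); return c[i]+[x-h,y-h],s[i]
print(g[205:216,222:240])
for t in (80,110,140,170):
    c,s=blob(g,230,210,14,t,True); print("bore",t,c,s,onplane(c1,*c,.095,True))
for t in (180,200):
    c,s=blob(g,230,210,40,t,False); print("face",t,c,s)
g2=cv2.cvtColor(c2["image"],cv2.COLOR_BGR2GRAY)
for t in (60,80,100,120):
    c,s=blob(g2,318,243,16,t,False); print("top",t,c,s,onplane(c2,*c,.162,True))
cv2.imwrite("pics/d.png",np.hstack([cv2.resize(c1["image"][180:240,200:260],(400,400),interpolation=0),cv2.resize(c2["image"][205:265,288:348],(400,400),interpolation=0)]))
```

```text
[[136  95  58  43  45  44  45  46  48  47  45  48  48  58 116 161 168 209]
 [124  70  52  44  47  45  45  48  46  47  44  47  47  48  52 104 171 196]
 [110  64  51  43  45  46  45  47  46  46  46  48  47  49  48  62 172 173]
 [ 89  63  52  45  45  46  46  46  46  46  47  46  48  47  47  59 142 175]
 [ 81  66  51  45  47  47  46  45  46  46  47  47  48  47  49  54 113 173]
 [ 90  71  58  46  44  46  46  48  49  47  48  47  47  48  48  56 109 172]
 [ 95  75  65  51  47  47  46  48  47  48  48  48  47  49  50  61 137 176]
 [110  76  71  59  46  47  47  47  46  49  47  48  49  48  50  66 145 176]
 [128  87  76  73  60  49  45  48  47  49  49  48  47  47  52  87 167 178]
 [146 112  82  80  73  63  53  48  47  50  50  49  48  46  67 128 179 178]
 [159 142 109  83  79  76  65  58  57  50  51  52  55  67 114 165 180 186]]
bore 80 [229.92222222 209.14444444] [  7   6  15  15 180] [ 0.48289057 -0.10715271  0.095     ]
bore 110 [229.69565217 209.50724638] [  6   6  17  16 207] [ 0.483134   -0.10680375  0.095     ]
bore 140 [229.42386831 209.34567901] [  5   4  18  19 243] [ 0.48339171 -0.10696408  0.095     ]
bore 170 [228.23723724 209.57657658] [  2   4  21  21 333] [ 0.48457225 -0.10675565  0.095     ]
face 180 [229.73740053 209.83421751] [   1   13   77   55 2262]
face 200 [228.35951662 209.00453172] [   2   13   65   55 1986]
top 60 [317.95566502 242.65517241] [  5   5  23  22 406] [0.48168755 0.22346173 0.162     ]
top 80 [317.78645833 242.70833333] [  5   5  23  22 384] [0.48181692 0.22350427 0.162     ]
top 100 [317.9505814  242.66860465] [  6   6  21  20 344] [0.48169145 0.2234725  0.162     ]
top 120 [315.6682243  244.96728972] [  6   8  19  18 214] [0.48344144 0.22531876 0.162     ]
```

View pics/d.png

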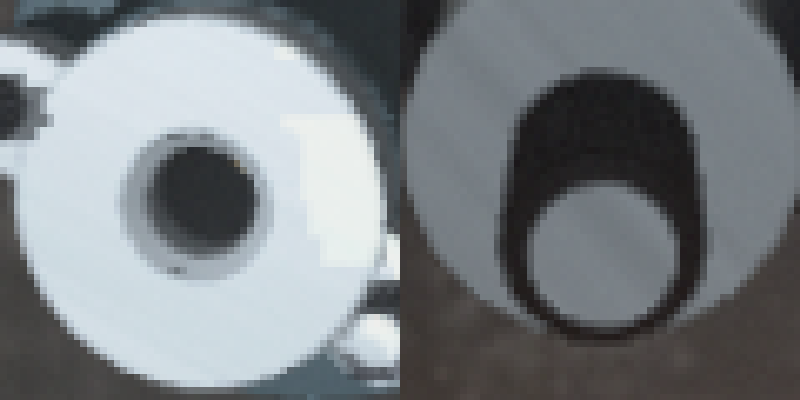

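```bash
python3 - <<'E'
from h import *
env.move_straight([.4817,.2233,.165],[-90,0,90],rate=.2)
print(env.move_straight([.4817,.2233,.124],rate=.08,force_limit=10))
env.gripper_to(0.2,55); 
s=env.read_state();print(s["clock"],s["position"],s["opening"],s["force"],s["wrist_torque"])
env.dwell(.2)
b=env.move_straight([.4817,.2233,.134],rate=.05)
env.dwell(.2)
s=env.read_state();print(s["clock"],s["position"],s["opening"],s["force"],s["wrist_torque"])
for n in ("side","scene","wrist"):
    f=env.grab_frame(n); cv2.imwrite(f"pics/e_{n}.png",f["image"])
E
python3 - <<'E'
import cv2,numpy as np
a=cv2.imread("pics/e_scene.png")[240:390,200:360];b=cv2.imread("pics/e_side.png")[150:300,180:340]
cv2.imwrite("pics/e.png",cv2.resize(np.hstack([a,b]),(800,375),interpolation=2))
E
```

```text
False
7.5583 [0.48180093 0.22336154 0.12401671] 0.26697345916911425 [ 0.95952679 -0.55215241 -0.82818243] [ 0.03075548 -0.06284063  0.00131952]
8.3083 [0.48141952 0.22314304 0.13372612] 0.2648460179837933 [-0.82786272  0.09530866 -2.67545319] [-0.00703249  0.12495052 -0.06011174]
```

View pics/e.png

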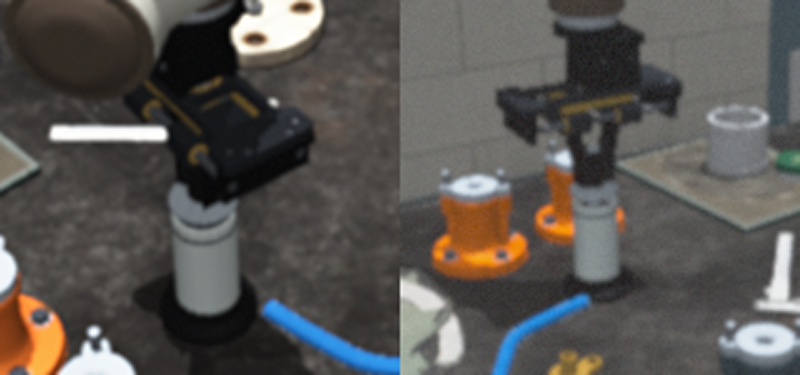

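The rod is held and has lifted with the gripper. Now I'll lift it clear and hover it over the bore.

Run:
```python
from h import *
env.move_straight([.4817,.2233,.265],rate=.15); env.dwell(.2)
env.goto([.4832,-.1058,.265],[-90,0,90]); 
env.move_straight([.4832,-.1058,.235],rate=.1); env.dwell(.4)
s=env.read_state();print(s["clock"],s["position"],s["tool_rot"],s["opening"],s["force"])
fs={}
for n in ("side","scene","wrist"):
    f=env.grab_frame(n); cv2.imwrite(f"pics/g_{n}.png",f["image"]); fs[n]=f
    fi=n=="wrist"; print(n,"tip",project(f,[.4832,-.1058,s["position"][2]-.112],fi),"bore",project(f,[.4832,-.1058,.095],fi))
np.save("g.npy",[fs],allow_pickle=True)
u=project(fs["scene"],[.4832,-.1058,.12]).astype(int);v=project(fs["side"],[.4832,-.1058,.12]).astype(int)
cr=lambda a,u:cv2.resize(a[u[1]-40:u[1]+40,u[0]-40:u[0]+40],(400,400),interpolation=2)
cv2.imwrite("pics/g.png",np.hstack([cr(fs["scene"]["image"],u),cr(fs["side"]["image"],v)])); print(u-40,v-40)
cv2.imwrite("pics/gw.png",cv2.resize(fs["wrist"]["image"][180:300,240:400],(800,600),interpolation=2))
```

```text
11.7833 [ 0.48333655 -0.10583261  0.23535589] [-9.00424506e+01 -2.39078372e-03  8.99969917e+01] 0.26725069303621557 [-0.13453388  0.06446347 -3.31783156]
side tip [325.6200482  274.18112526] bore [325.2796497  285.01587579]
scene tip [407.06191724 256.59536473] bore [405.99399332 266.80169718]
wrist tip [317.42079862 234.83261013] bore [317.51127753 225.29825828]
[366 217] [285 235]
```

View pics/g.png

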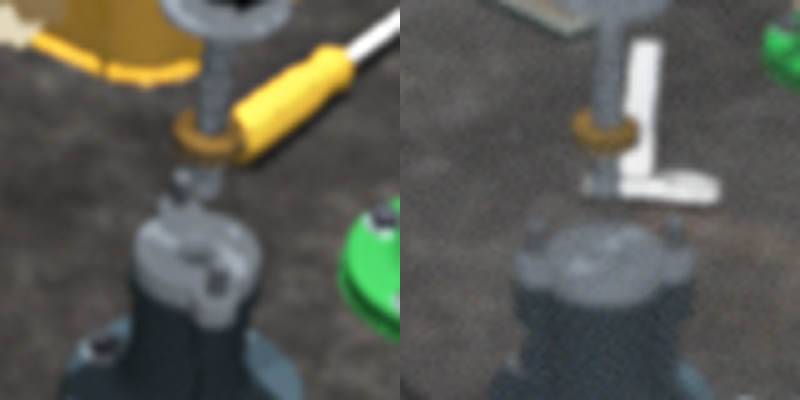

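View pics/gw.png

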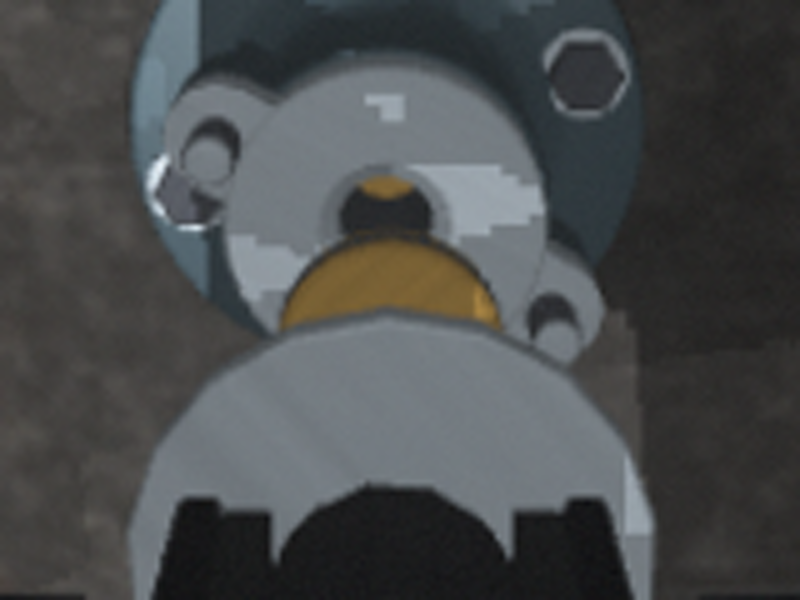

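The hover shows the tip over the bore: scene tip at about (407,257) and bore at about (405.6,267). The wrist picture shows the bore about 0.8 mm to the +x side of the rod. I'll shift by that and lower gently with a force limit.

Run:
```python
from h import *
def st(t):
    s=env.read_state();print(t,round(s["clock"],2),np.round(s["position"],4),np.round(s["force"],2),np.round(s["wrist_torque"],3));return s
x,y=.4839,-.1058
env.move_straight([x,y,.215],rate=.06); env.dwell(.2); st("hover")
b=env.move_straight([x,y,.196],rate=.03,force_limit=5); env.dwell(.15); print(b); s=st("in")
fs={}
for n in ("side","scene","wrist"):
    f=env.grab_frame(n); fs[n]=f
np.save("i.npy",[fs],allow_pickle=True)
u=project(fs["scene"],[.4832,-.1058,.12]).astype(int);v=project(fs["side"],[.4832,-.1058,.12]).astype(int)
cr=lambda a,u:cv2.resize(a[u[1]-40:u[1]+40,u[0]-40:u[0]+40],(400,400),interpolation=2)
cv2.imwrite("pics/i.png",np.clip(np.hstack([cr(fs["scene"]["image"],u),cr(fs["side"]["image"],v)])*1.4,0,255).astype(np.uint8))
```

```text
hover 12.62 [ 0.4842 -0.1058  0.2153] [ 0.27 -0.17 -3.15] [ 0.032  0.068 -0.033]
False
in 13.55 [ 0.4841 -0.1058  0.1962] [ 0.18  1.11 -3.19] [ 0.021  0.075 -0.012]
```

View pics/i.png

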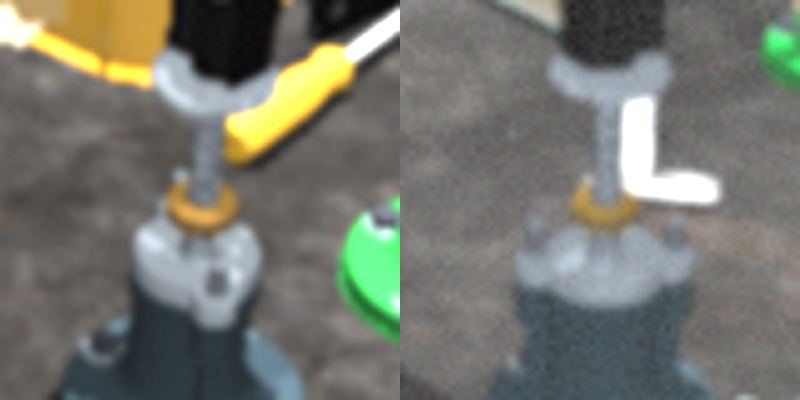

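The tip is about 11 mm inside the bore, nearly free (1 N sideways), with the ring just above the face. I'll push down slowly until the force rises.

Run:
```python
from h import *
def st(t):
    s=env.read_state();print(t,round(s["clock"],2),np.round(s["position"],4),np.round(s["force"],2),np.round(s["wrist_torque"],3));return s
x,y=.4839,-.1054
env.move_straight([x,y,.196],rate=.02); st("shift")
for z in (.180,.165): 
    b=env.move_straight([x,y,z],rate=.02,force_limit=13); s=st(f"{z} {b}")
    if b: break
if not b:
    b=env.move_straight([x,y,.134],rate=.015,force_limit=11); s=st(f"bottom {b}")
env.dwell(.1); st("after")
```

```text
shift 13.95 [ 0.4839 -0.1054  0.1961] [ 0.7   0.24 -3.05] [ 0.001  0.098 -0.063]
0.18 False 14.9 [ 0.484  -0.1054  0.1801] [-0.07 -0.13 -2.48] [-0.017  0.121 -0.013]
0.165 False 15.8 [ 0.4843 -0.1054  0.165 ] [0.   0.37 0.41] [-0.026 -0.153  0.045]
bottom True 16.79 [ 0.4845 -0.1056  0.1543] [-0.05  0.29  4.67] [ 0.254  0.363 -0.07 ]
after 16.89 [ 0.4845 -0.1056  0.1543] [-0.97 -0.49  3.09] [0.153 0.471 0.029]
```

Run:
```python
from h import *
def st(t):
    s=env.read_state();print(t,round(s["clock"],2),np.round(s["position"],4),np.round(s["force"],2),np.round(s["wrist_torque"],3));return s
x,y=.4841,-.1055
b=env.move_straight([x,y,.149],rate=.01,force_limit=9); s=st(f"press {b}")
env.dwell(.4); st("after")
fs={}
for n in ("side","scene"):
    f=env.grab_frame(n); fs[n]=f
np.save("k.npy",[fs],allow_pickle=True)
u=project(fs["scene"],[.4832,-.1058,.12]).astype(int);v=project(fs["side"],[.4832,-.1058,.12]).astype(int)
cr=lambda a,u:cv2.resize(a[u[1]-40:u[1]+40,u[0]-40:u[0]+40],(400,400),interpolation=2)
cv2.imwrite("pics/k.png",np.clip(np.hstack([cr(fs["scene"]["image"],u),cr(fs["side"]["image"],v)])*1.4,0,255).astype(np.uint8))
```

```text
press True 17.2 [ 0.4845 -0.1057  0.1542] [-0.73  0.83  4.29] [ 0.377  0.497 -0.051]
after 17.6 [ 0.4845 -0.1058  0.1542] [-0.48  1.    4.56] [ 0.409  0.753 -0.031]
```

View pics/k.png

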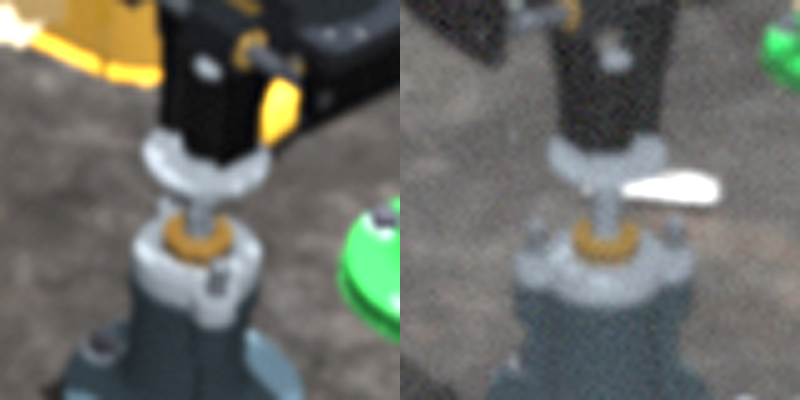

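The ring sits on the face at about (198,240) in the left crop, and the rod has stopped at a depth of about 53 mm. The wrist moment is rising though, so I'll rule out wedging: lift 1.5 mm, find the lateral neutral point, and press again.

Run:
```python
from h import *
def st(t):
    s=env.read_state();print(t,round(s["clock"],2),np.round(s["position"],4),np.round(s["force"],2),np.round(s["wrist_torque"],3));return s
env.move_straight([.4841,-.1055,.157],rate=.03); env.dwell(.2); st("up")
for x,y in ((.4833,-.1055),(.4848,-.1055)):
    env.move_straight([x,y,.157],rate=.02); env.dwell(.15); st(f"{x} {y}")
```

```text
up 18.15 [ 0.4839 -0.1055  0.1565] [ 0.29 -0.49 -2.97] [-0.028  0.034 -0.02 ]
0.4833 -0.1055 18.55 [ 0.4833 -0.1055  0.157 ] [-0.55 -0.29 -3.18] [-0.004  0.087  0.035]
0.4848 -0.1055 18.95 [ 0.4848 -0.1055  0.157 ] [-0.46  0.5  -3.53] [ 0.027  0.102 -0.101]
```

The rod moves freely sideways across 1.5 mm, so it was not wedged. I'll press once more, centred.

Run:
```python
from h import *
def st(t):
    s=env.read_state();print(t,round(s["clock"],2),np.round(s["position"],4),np.round(s["force"],2),np.round(s["wrist_torque"],3));return s
env.move_straight([.4840,-.1055,.157],rate=.02)
b=env.move_straight([.4840,-.1055,.150],rate=.008,force_limit=16); st(f"press {b}")
env.dwell(.5); st("hold")
b=env.move_straight([.4840,-.1055,.149],rate=.008,force_limit=12); st(f"press2 {b}")
env.dwell(.4); st("hold2")
for n in ("wrist",):
    f=env.grab_frame(n); cv2.imwrite("pics/m.png",f["image"])
```

```text
press True 19.84 [ 0.4843 -0.1058  0.1542] [-1.66  0.86  4.07] [ 0.439  0.575 -0.009]
hold 20.34 [ 0.4843 -0.1058  0.1542] [-0.19  0.97  5.93] [ 0.458  0.593 -0.021]
press2 True 20.67 [ 0.4845 -0.1059  0.1542] [-1.15  1.08  4.87] [0.589 0.595 0.031]
hold2 21.07 [ 0.4844 -0.1059  0.1542] [-0.97  1.14  5.26] [0.562 0.628 0.047]
```

View pics/m.png

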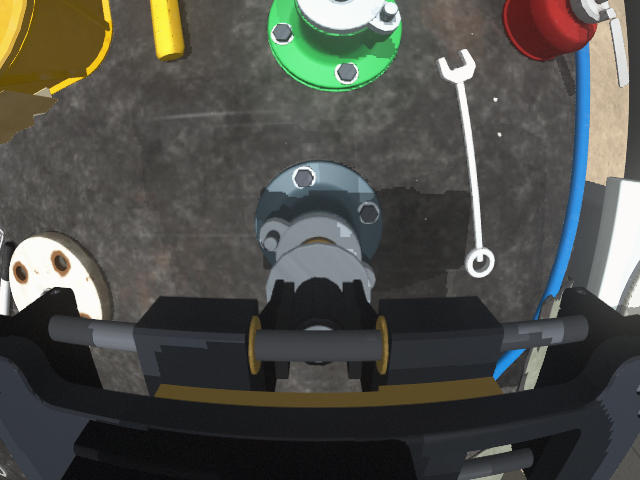

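The stop repeats at TCP z = 0.1542 (depth about 52.8 mm) on three presses, so the tip is on the bush. Now I'll draw the rod out and go back over the stand.

Run:
```python
from h import *
def st(t):
    s=env.read_state();print(t,round(s["clock"],2),np.round(s["position"],4),np.round(s["force"],2),np.round(s["wrist_torque"],3));return s
env.move_straight([.4842,-.1056,.265],rate=.08)
fs={}
env.goto([.4818,.2234,.265],[-90,0,90]);
env.move_straight([.4818,.2234,.245],rate=.1); env.dwell(.4); s=st("hover")
for n in ("side","scene","wrist"):
    f=env.grab_frame(n); fs[n]=f
np.save("n.npy",[fs],allow_pickle=True)
cc=[]
for n in("scene","side"):
    t=project(fs[n],[.4818,.2234,s["position"][2]-.112]);m=project(fs[n],[.4818,.2234,.112]);c=project(fs[n],[.4818,.2234,s["position"][2]-.012]);u=(m-[0,15]).astype(int); print(n,(t-u+45)*400/90,(m-u+45)*400/90,(c-u+45)*400/90)
    cc.append(cv2.resize(fs[n]["image"][u[1]-45:u[1]+45,u[0]-45:u[0]+45],(400,400),interpolation=2))
cv2.imwrite("pics/n.png",np.clip(np.hstack(cc)*1.3,0,255).astype(np.uint8))
cv2.imwrite("pics/nw.png",cv2.resize(fs["wrist"]["image"][180:300,240:400],(800,600),interpolation=2))
```

```text
hover 24.67 [0.4819 0.2235 0.2453] [ 0.41 -0.21 -3.02] [0.01  0.091 0.025]
scene [200.4794835  230.71054636] [202.60062188 266.72686639] [189.85535139  50.31583682]
side [200.63878229 237.00695951] [201.83002986 268.18381957] [194.81719318  84.64663207]
```

View pics/n.png

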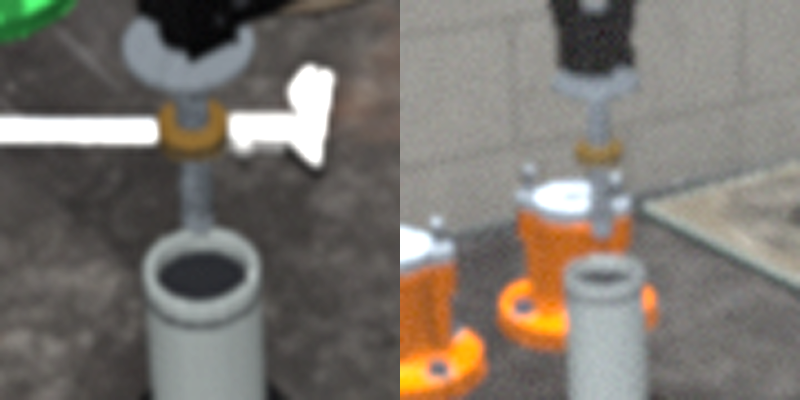

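View pics/nw.png

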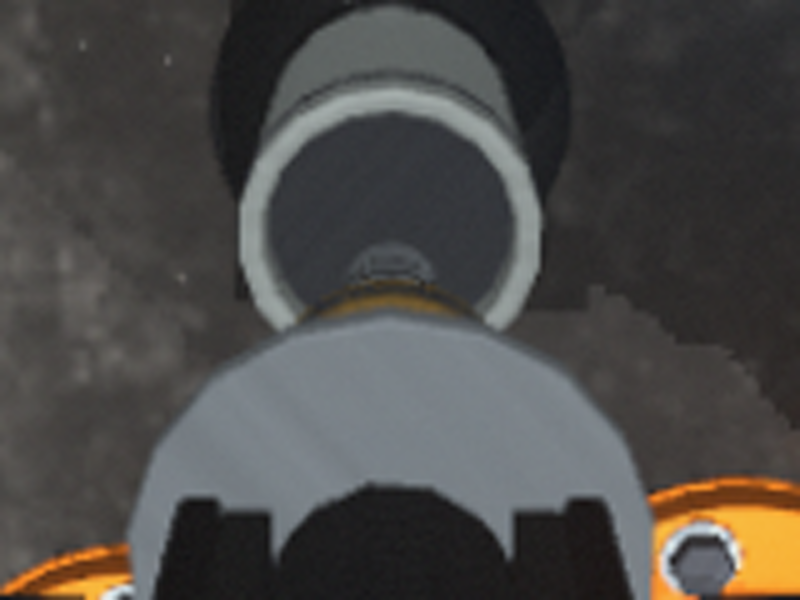

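The rod hangs vertically, centred over the tube, with its ring about half way up. I'll lower it onto the rim.

Run:
```python
from h import *
def st(t):
    s=env.read_state();print(t,round(s["clock"],2),np.round(s["position"],4),np.round(s["force"],2),np.round(s["wrist_torque"],3));return s
x,y=.4818,.2234
b=env.move_straight([x,y,.135],rate=.06,force_limit=6); st(f"down {b}")
if not b:
    b=env.move_straight([x,y,.121],rate=.015,force_limit=7); st(f"seat {b}")
env.dwell(.1)
cc=[]
for n in("scene","side"):
    f=env.grab_frame(n); u=project(f,[x,y,.112]).astype(int)
    cc.append(cv2.resize(f["image"][u[1]-45:u[1]+45,u[0]-45:u[0]+45],(400,400),interpolation=2))
cv2.imwrite("pics/o.png",np.clip(np.hstack(cc)*1.3,0,255).astype(np.uint8))
```

```text
down False 26.8 [0.482  0.2235 0.1353] [-0.01  0.16 -2.8 ] [0.01  0.059 0.003]
seat True 27.53 [0.4819 0.2234 0.1238] [-1.08 -0.69  5.61] [ 0.025  0.314 -0.004]
```

View pics/o.png

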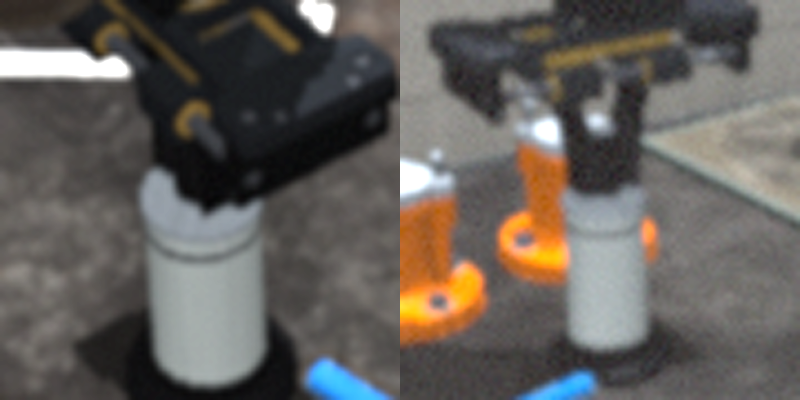

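The collar is seated at TCP z = 0.1238, essentially the height at which I gripped it (0.124). Releasing and retreating.

Run:
```python
from h import *
def st(t):
    s=env.read_state();print(t,round(s["clock"],2),np.round(s["position"],4),np.round(s["force"],2),round(s["opening"],2));return s
x,y=.4818,.2234
env.gripper_to(.6); st("open"); 
env.move_straight([x,y,.20],rate=.08); env.move_straight([x,y,.27],rate=.15); env.dwell(.5); st("up")
f=env.grab_frame("wrist"); cv2.imwrite("pics/pw.png",cv2.resize(f["image"][180:300,240:400],(800,600),interpolation=2))
cc=[]
for n in("scene","side"):
    f=env.grab_frame(n); u=project(f,[x,y,.13]).astype(int); print(project(f,[x,y,.162])-u+45)
    cc.append(cv2.resize(f["image"][u[1]-45:u[1]+45,u[0]-45:u[0]+45],(400,400),interpolation=2))
    for t in ("gland","caliper","spanner_17"):
        print(n,t,[np.round(d["xyz"],3).tolist() for d in env.search_frame(f,t)[:1]])
cv2.imwrite("pics/p.png",np.hstack(cc))
st("end")
```

```text
open 28.53 [0.4807 0.2226 0.1223] [-0.07 -0.31 -0.72] 0.6
up 30.77 [0.4818 0.2234 0.2698] [-0.16  0.36 -0.79] 0.6
[44.44809288 32.70681299]
scene gland [[0.354, 0.065, 0.008]]
scene caliper [[0.663, 0.112, 0.004]]
scene spanner_17 [[0.343, -0.143, 0.001]]
[44.77680615 34.72368419]
side gland [[0.358, 0.053, 0.009]]
side caliper [[0.653, 0.084, 0.01]]
side spanner_17 [[0.35, -0.167, 0.008]]
end 31.22 [0.4818 0.2234 0.27  ] [-0.45  0.62  0.28] 0.6
```

View pics/p.png

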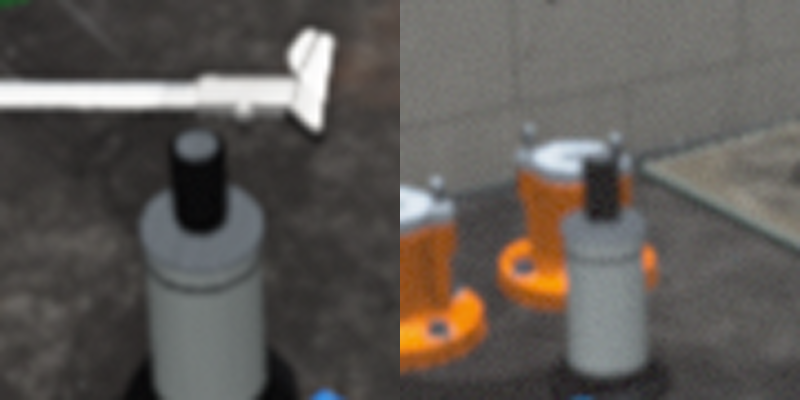

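View pics/pw.png

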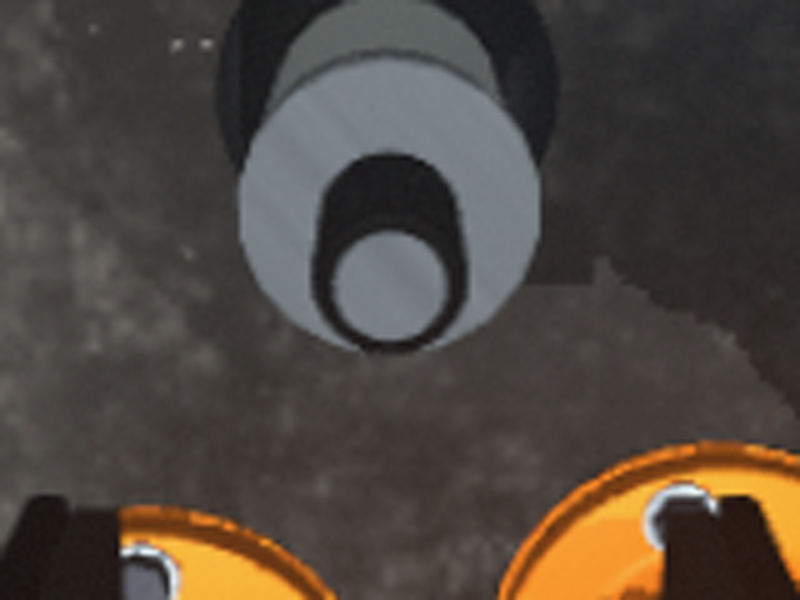

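The rod hangs upright in its stand with the collar flush on the rim, as in the first picture. The gripper is clear and the loose items haven't moved, so I'm handing in.

```bash
python3 -c "
from workcell import env
print(env.close_job()); print(env.read_state()['clock'])"
```

```text
the job is handed in; nothing more can be done
None
the job is handed in; nothing more can be done
```

I took the rod from its stand, pushed it into the dark stuffing box until it bottomed, hung it back up and handed the job in at about 31 s on the robot's clock. No verdict was reported.

- **Depth:** the rod stopped at the same height to about 0.1 mm on three presses, roughly 52.8 mm below the face, assuming it did not slip in the grip. Settled push readings were about 6–9 N, including the ring's 5 N drag, and no move's force limit was above 16 N. The scene and side pictures taken at the first press showed the ring on the face.
- **Possible jam ruled out:** a wrist moment of up to about 0.75 N m showed during the presses. I backed off and the rod moved freely sideways over 1.5 mm. The next presses stopped at the same height, so I take it as the bottom and not a jam.
- **Back in the stand:** the collar seated at TCP z = 0.1238 m, against 0.124 m when I gripped it. The last pictures show it upright and flush, with the gripper well clear.
- **Ring position:** I saw the ring only by eye, about half way up the rod, before it went back into the tube. I did not measure it, and it cannot be seen inside the tube.
- **Loose items:** the gland, caliper and spanner were found within about 5 mm of where they started, which is within the detector's noise.

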